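# Make up the two analyser kits

## Task

Make up two kits for the blood analyser from the stock on the bench: in the three-bay tray put the tallest bottle (in the middle bay), the steel jar and the small six-tube rack; in the two-bay tray put the shortest bottle and the small carton. Every bay gets one thing, standing upright on the bay's floor, set down and not dropped. The middle-sized bottle stays in the stock; do not disturb it, the brass pot or the scanner.

Things in the scene. Friction and masses are not known exactly. Their poses are not given: they have to be found in the camera images.
- tray_three: Grey plastic kit tray with three bays in a row, fixed to the bench. Outside 90 mm (its x) by 260 mm (its y) by 18 mm high; walls, dividers and floor 5 mm thick. Each bay is 80 by 80 mm inside and 13 mm deep; the bay centres lie at y = -85, 0 and +85 mm on the tray's y axis. Origin at the centre of its underside, on the bench; the bay floors are 5 mm above it.
- tray_two: Grey plastic kit tray with two bays, fixed to the bench. Outside 90 mm (its x) by 175 mm (its y) by 18 mm high; walls, divider and floor 5 mm thick. Each bay is 80 by 80 mm inside and 13 mm deep; the bay centres lie at y = -42.5 and +42.5 mm on the tray's y axis. Origin at the centre of its underside, on the bench; the bay floors are 5 mm above it.
- bottle_tall: The tallest of three white plastic bottles of one diameter with grey screw caps: height 130 mm, body diameter 46 mm and straight up to 102 mm, above it a shoulder and a cap of diameter 33 mm. Loose, at the start upright on the bench. Origin at the centre of its underside, z up. Goes into the middle bay of the three-bay tray.
- bottle_short: The shortest of three white plastic bottles of one diameter with grey screw caps: height 74 mm, body diameter 46 mm and straight up to 46 mm, above it a shoulder and a cap of diameter 33 mm. Loose, at the start upright on the bench. Origin at the centre of its underside, z up. Goes into the two-bay tray.
- bottle_middle: The middle-sized of three white plastic bottles of one diameter with grey screw caps: height 102 mm, body diameter 46 mm and straight up to 74 mm, above it a shoulder and a cap of diameter 33 mm. Loose, at the start upright on the bench. Origin at the centre of its underside, z up. Stays where it is.
- jar: Round stainless steel jar, body diameter 58 mm up to 52 mm height, then a closed lid of diameter 60 mm (rigid with it) and a small knob; 73 mm high over the knob. Loose, at the start upright on the bench. Origin at the centre of its underside, z up. Goes into the three-bay tray.
- rack: Small rack of sample tubes, one rigid piece: an aluminium block 36 mm (its x) by 60 mm (its y) by 52 mm high, out of which stand six tubes with mauve caps, 76 mm high in all. Grip it across the 36 mm, on the block. Loose, at the start upright on the bench. Origin at the centre of its underside, z up. Goes into the three-bay tray.
- carton: Small closed brown carton with a pale band, rigid: 36 mm (its x) by 60 mm (its y) by 62 mm high. Grip it across the 36 mm. Loose, at the start standing on the bench. Origin at the centre of its underside, z up. Goes into the two-bay tray.
- pot: Bystander: round brass pot, largest diameter 84 mm, 80 mm high, loose, to be left alone. Origin at the centre of its underside, z up. 
- scanner: Bystander: black barcode scanner on a grey foot of 75 by 100 mm, 113 mm high, loose, to be left alone. Origin at the centre of its underside, z up. 
Things that resemble listed ones, but are neither listed nor needed, are in the scene too. What is shaped like the bottle_short but black or orange is not meant.

How it is judged:
By the outcome, as a careful person would: the job done as asked, in the order asked, and still so for the second after the job is handed in, with the robot touching nothing.
It also fails if it takes over 141 s, if anything falls off the work surface, if the arm or the gripper's body presses on something with over 40 N, if the wrist force passes 120 N, or if a joint passes its speed limit or range.

## Robot

A 6-joint arm with a two-finger parallel gripper is mounted at the origin on the work surface. World frame = base frame: x ahead of the robot, y to its left, z up, the work surface at z = 0. Lengths are in m, angles in rad, forces in N, time in s.
With the tool pointing down it reaches from about 0.375 to 0.9 m from the base axis. Payload 3.1 kg.
Tool frame: the origin (TCP) lies between the finger pads; the fingertips stand 17 mm ahead of it and the grasp point (between the pads) lies 2 mm behind it; z points along the fingers, y is the line along which they close (so a half turn about z gives the same grasp; the last joint's range is limited). The gripper opens to 85 mm and grips with 20 to 120 N. Pads are 22 mm wide; open, the fingers measure 114 mm over their backs; the gripper's body (76 mm by 85 mm) begins 54 mm behind the grasp point. The pads swing forward as they close: fully open they stand 13 mm farther back than shut.
Start: joints at [1.139, 0.527, 1.433, -0, 1.181, -0.178], TCP at [0.157, 0.605, 0.248] pointing down, gripper open.
Joint ranges: [-3.08, 3.08], [-0.75, 2.2], [0.22, 2.44], [-1.43, 4.57], [0, 2.65], [-2.85, 2.85]. Speed limits (rad/s): [2.79, 2.79, 3.14, 3.14, 3.14, 3.14].

## Interface

Orientations are given as a unit quaternion [x, y, z, w].
In Python, from station import sense, vision, order gives the robot as it stands.
- The arm moves only by the shell command python3 -m crank 'ROWS' [OPENING] [FORCE]. ROWS is JSON, a list of rows, each an object with "dp": the shift along the world's x, y, z in units of 30 mm (1.0 is 30 mm), a list of three; "angular": the turn, a rotation vector about the world's x, y, z in degrees, a list of three. In form: [{"dp": [dx, dy, dz], "angular": [ax, ay, az]}, ...]. A call has 1 to 20 rows; each row shifts and turns the commanded pose from where the row before left it; what a row does not reach is not made up. A row lasts 1/10 s, in which the tool goes at most 50 mm and 8.59 degrees, less where a joint would pass 70% of its speed; a pose out of reach is approached as far as the arm can. A call is refused whole if a number of a shift passes 1 or a number of a turn 8.59, either way. A call with a gripper value outside its range is refused whole. OPENING is the closure, from 0 (fully open) to 1 (shut), set as the call begins (- or left out, the last holds). The fingers move at their own pace and stop on an object; FORCE is the grip in N (left out, the last holds). Time passes only in rows, so rows that do not move let the fingers close. It gives the time, the measured TCP pose, the force, the opening and the grip force at its end, in the units of the state.
- sense(): the state, without advancing time (a new reading comes with each control period).
- vision.snapshot(name): name is "side" or "top"; returns a dict with "image" (480x640x3 uint8, blue, green, red), "range_z" (480x640 float32, m along the optical axis (not along the pixel's ray), 0 where there is no reading), "mtx" (3x3 intrinsics, pixels), "pose" (4x4, takes a point from camera to world coordinates). Camera axes: x right, y down, z forward; pixel columns grow to the right and rows downward; lengths in m; the calibration is good to about 2 mm. A picture is of the moment at which its call begins.
- order.sign_off(): hands the job in; it is judged then, once.
The state is a dict: "t": time; "q": joint angles; "qd": joint speeds; "tau": joint torques, N m; "tcp_pos": TCP position; "tool_rot": TCP orientation; "force": force on the tool from outside, world axes, zero at the start; "ft_torque": the same for the moment, N m; "finger_gap": opening from 0.0 (shut) to 1.0 (fully open); "gripper_force": force on a finger pad.
Only numpy, scipy, OpenCV 4.12 (cv2) and the standard library are available. Lean on these libraries where they do the work, as an engineer would, in place of code of your own. Each camera call takes 0.05 s, during which the arm holds its last target. There are 200 camera calls.

## Working session

There is one attempt and no reset: what is moved stays moved. The work goes in short steps, Python scripts to look and compute and a shell command to move; the robot and the scene stay as the last step left them, time stands still between calls to the robot, and variables do not carry over. Pictures are saved under pics/ and viewed, at most 14 in all, crops included, and the job is handed in when it is done.

```bash
mkdir -p pics
python3 - <<'E'
from station import sense,vision
import cv2,numpy as np
s=sense();print(s)
for n in("top","side"):
    d=vision.snapshot(n);cv2.imwrite(f"pics/{n}0.png",d["image"]);np.savez(f"{n}0.npz",**d)
    print(n,d["mtx"].tolist(),np.round(d["pose"],4).tolist(),(d["range_z"]>0).mean())
E
```

```text
{'t': 0.0, 'q': array([ 1.13851915e+00,  5.28467800e-01,  1.43391677e+00, -1.39753396e-05,
        1.18139781e+00, -1.78518776e-01]), 'qd': array([ 4.58574492e-04, -8.29092645e-04,  3.90887788e-04,  6.29534692e-05,
        9.99667954e-04,  7.28374042e-04]), 'tau': array([-1.73715271e-04, -4.42350626e+01, -1.78024489e+01, -3.23757204e-04,
        8.39934626e-03,  4.24811333e-06]), 'tcp_pos': array([0.15659609, 0.60435405, 0.24732798]), 'tool_rot': array([ 1.26536339e-01,  9.91961368e-01, -1.04614382e-03, -3.23032886e-04]), 'force': array([ 0.32839894, -0.20920215,  0.07209445]), 'ft_torque': array([ 0.00052629,  0.01374265, -0.03281258]), 'gripper_force': 0.0, 'finger_gap': 1.002302637462728}
top [[559.8898141686965, 0.0, 327.15882344958203], [0.0, 559.8898141686965, 238.22809790253703], [0.0, 0.0, 1.0]] [[-0.0127, -0.9961, 0.087, 0.3568], [-0.9999, 0.0128, 0.0002, -0.0083], [-0.0013, -0.087, -0.9962, 1.2864], [0.0, 0.0, 0.0, 1.0]] 0.9958919270833333
side [[561.3082866762677, 0.0, 314.9497806133183], [0.0, 561.3082866762677, 238.82941101677304], [0.0, 0.0, 1.0]] [[-0.9361, -0.2662, 0.2298, 0.1887], [-0.3514, 0.682, -0.6414, 0.7979], [0.014, -0.6812, -0.7319, 0.9333], [0.0, 0.0, 0.0, 1.0]] 0.9961002604166667
```

View pics/top0.png

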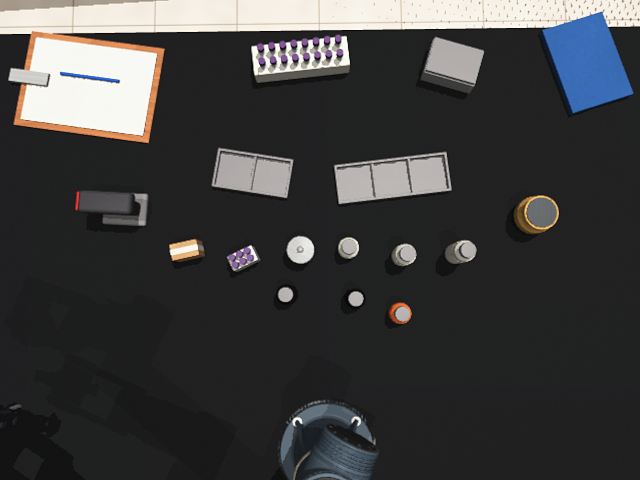

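View pics/side0.png

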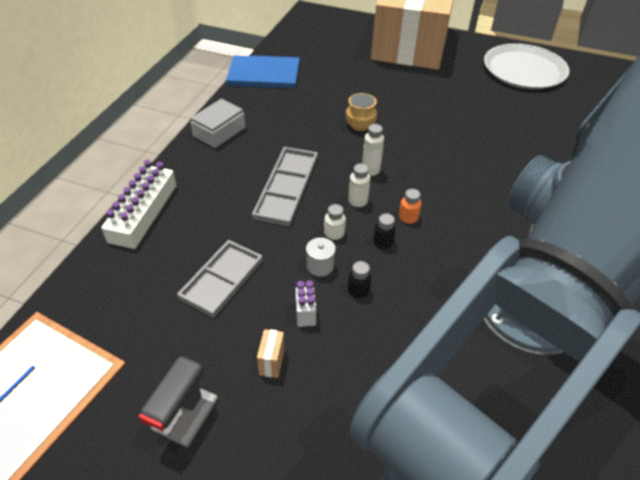

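Top view: the white bottles are at (348,247), (404,254) and (461,251). Jar (300,250), rack (243,258), carton (187,250), two-bay tray (253,173), three-bay tray (392,177). Look-alikes: black bottles (286,295) and (356,298), orange bottle (401,313), large rack (300,60), grey box (453,65) and a large carton in the side view (412,25). The side view shows the heights: tall (373,150), middle (359,186), short (335,222).

```bash
cat > h.py <<'E'
import numpy as np,cv2
def ray(d,uv,z):
    uv=np.atleast_2d(uv).astype(float);K=d["mtx"];T=d["pose"]
    r=np.c_[(uv-K[:2,2])/K[0,0],np.ones(len(uv))]@T[:3,:3].T
    return (T[:3,3]+r*((z-T[2,3])/r[:,2])[:,None])[:,:2]
def cloud(d):
    v,u=np.mgrid[:480,:640];z=d["range_z"];K=d["mtx"]
    P=np.dstack([(u-K[0,2])/K[0,0]*z,(v-K[1,2])/K[1,1]*z,z])
    return P@d["pose"][:3,:3].T+d["pose"][:3,3]
E
python3 - <<'E'
from h import *
for n in("top","side"):
    d=np.load(f"{n}0.npz");P=cloud(d);H=P[...,2]
    print(n,"bench z",np.median(H[(d["range_z"]>0)][::7]))
    m=((H>.03)&(H<.2)&(d["range_z"]>0)).astype(np.uint8)
    c,l,s,ce=cv2.connectedComponentsWithStats(m)
    for i in range(1,c):
        if not 80<s[i,4]<4000: continue
        h=H[l==i];zt=np.percentile(h,95);t=(l==i)&(H>zt-.008)
        Q=P[t][:,:2];r=cv2.minAreaRect(Q.astype(np.float32)*1000)
        print(ce[i].round(),"z95 %.3f"%zt,"mean",Q.mean(0).round(4),"rect",np.round(r[0],1),np.round(r[1],1),round(r[2],1))
d=np.load("top0.npz");g=cv2.cvtColor(d["image"],6)
for box in((205,140,95,65),(325,143,135,70)):
    x,y,w,h=box;m=(g[y:y+h,x:x+w]>60).astype(np.uint8)
    c=max(cv2.findContours(m,0,2)[0],key=cv2.contourArea).reshape(-1,2)+[x,y]
    r=cv2.minAreaRect((ray(d,c,.018)*1000).astype(np.float32));print("tray",r)
im=d["image"][220:330,150:490];cv2.imwrite("pics/crop.png",cv2.resize(im,None,fx=2.3,fy=2.3))
E
```

```text
top bench z 0.0005090655558194213
[300.  57.] z95 0.083 mean [0.8843 0.0476] rect [884.8  47.3] [ 50.8 190. ] 6.3
[453.  63.] z95 0.063 mean [ 0.8641 -0.3019] rect [ 864.3 -302.1] [115.1  84. ] 72.9
[107. 203.] z95 0.116 mean [0.5426 0.4629] rect [542.8 464.2] [120.2  47.5] 86.4
[536. 214.] z95 0.084 mean [ 0.5125 -0.4736] rect [ 513.  -473.8] [71.9 73.5] 41.1
[300. 250.] z95 0.068 mean [0.4385 0.0511] rect [438.1  52.2] [57.4 54.9] 58.1
[186. 250.] z95 0.066 mean [0.4425 0.306 ] rect [442.6 306.7] [36.3 61.2] 11.6
[348. 248.] z95 0.077 mean [ 0.4443 -0.0554] rect [445.  -55.3] [30.5 30.6] 88.8
[462. 252.] z95 0.132 mean [ 0.4299 -0.2996] rect [ 429.7 -299.8] [31.6 31.3] 55.0
[404. 255.] z95 0.105 mean [ 0.426  -0.1775] rect [ 425.8 -177.3] [31.6 30.8] 45.3
[243. 258.] z95 0.079 mean [0.4233 0.1797] rect [423.6 179.3] [31.6 50.2] 24.7
[287. 294.] z95 0.077 mean [0.3425 0.0835] rect [343.2  84.2] [30.1 30. ] 88.9
[355. 298.] z95 0.077 mean [ 0.3312 -0.0679] rect [330.5 -68.6] [30.4 30. ] 89.2
[400. 313.] z95 0.077 mean [ 0.2974 -0.1681] rect [ 298.  -168.4] [30.8 31.8] 62.7
[312. 437.
[... 497 characters left out ...]
2.9 33.6] 47.6
[385. 227.] z95 0.077 mean [ 0.336  -0.0651] rect [335.3 -65.5] [31.  34.1] 16.9
[320. 252.] z95 0.066 mean [0.4438 0.0546] rect [444.7  54. ] [56.6 59.5] 19.2
[359. 276.] z95 0.076 mean [0.3466 0.0861] rect [346.   84.5] [33.1 32.5] 40.8
[305. 299.] z95 0.078 mean [0.4274 0.1819] rect [427.8 181.2] [30.8 51.5] 22.8
[270. 349.] z95 0.065 mean [0.4464 0.3086] rect [447.3 307.1] [36.5 62.5] 12.0
[172. 393.] z95 0.115 mean [0.5455 0.4698] rect [546.6 467.3] [117.5  47.9] 86.1
tray ((622.06884765625, 162.68670654296875), (177.55828857421875, 92.9466552734375), 80.24929809570312)
tray ((606.28564453125, -159.38983154296875), (92.64559173583984, 262.320556640625), 6.162420272827148)
```

View pics/crop.png

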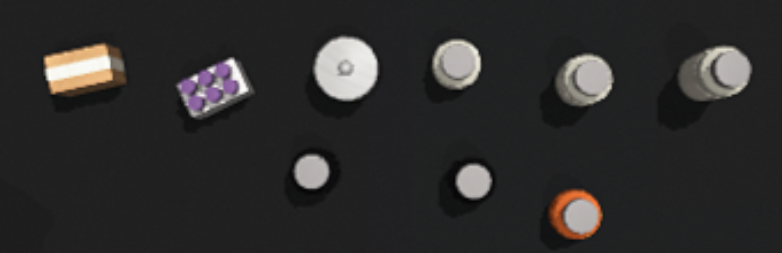

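Crop: three white bottles of rising height run left to right, short (457,60), middle (587,78) and tall (728,70). The black bottles (311,170), (473,181) and the orange one (577,214) are excluded. Averaging both views gives these world positions:

| Item | x, y (m) | Angle |
|---|---|---|
| Tall bottle | .432, -.2985 | – |
| Short bottle | .447, -.054 | – |
| Jar | .441, .053 | – |
| Rack | .4255, .180 | 24° |
| Carton | .445, .307 | 12° |
| tray_three | .6085, -.158 | 6.2° |
| tray_two | .624, .164 | -9.8° |

I'll close the gripper along the trays' x axis.

```bash
python3 -m crank '[{"dp":[0.8,-0.7,0],"angular":[0,0,-7.7]},{"dp":[0.8,-0.7,0],"angular":[0,0,-7.7]},{"dp":[0.8,-0.7,0],"angular":[0,0,-7.7]},{"dp":[0.8,-0.7,0],"angular":[0,0,-7.7]},{"dp":[0.8,-0.7,0],"angular":[0,0,-7.7]},{"dp":[0.8,-0.7,0],"angular":[0,0,-7.7]},{"dp":[0.8,-0.7,0],"angular":[0,0,-7.7]},{"dp":[0.8,-0.7,0],"angular":[0,0,-7.7]},{"dp":[0.8,-0.7,0],"angular":[0,0,-7.7]},{"dp":[0.8,-0.7,0],"angular":[0,0,0]},{"dp":[0.8,-0.7,0],"angular":[0,0,0]},{"dp":[0.8,-0.7,0],"angular":[0,0,0]},{"dp":[0,0,0],"angular":[0,0,0]},{"dp":[0,0,0],"angular":[0,0,0]}]' 0 40
```

```text
t: 1.5
tcp_pos: [0.4449, 0.3524, 0.2479]
tool_rot: [0.669, 0.743, -0.001, -0.0]
force: [0.4, -0.8, 0.3]
finger_gap: 0.995
gripper_force: 0.0
```

```bash
python3 -m crank '[{"dp":[0,-1,0],"angular":[0,0,0]},{"dp":[0,-1,0],"angular":[0,0,0]},{"dp":[0,-1,0],"angular":[0,0,0]},{"dp":[0,-1,0],"angular":[0,0,0]},{"dp":[0,-1,0],"angular":[0,0,0]},{"dp":[0,-1,0],"angular":[0,0,0]},{"dp":[0,-1,0],"angular":[0,0,0]},{"dp":[0,-1,0],"angular":[0,0,0]},{"dp":[0,-1,0],"angular":[0,0,0]},{"dp":[0,-1,0],"angular":[0,0,0]},{"dp":[0,-1,0],"angular":[0,0,0]},{"dp":[0,-1,0],"angular":[0,0,0]},{"dp":[0,-1,0],"angular":[0,0,0]},{"dp":[0,-1,0],"angular":[0,0,0]},{"dp":[0,-1,0],"angular":[0,0,0]},{"dp":[0,-1,0],"angular":[0,0,0]},{"dp":[0,-1,0],"angular":[0,0,0]},{"dp":[0,-1,0],"angular":[0,0,0]},{"dp":[0,-1,0],"angular":[0,0,0]},{"dp":[0,-1,0],"angular":[0,0,0]}]'
python3 -m crank '[{"dp":[-0.2,-0.9,0],"angular":[0,0,0]},{"dp":[-0.2,-0.8,0],"angular":[0,0,0]},{"dp":[0,0,-1],"angular":[0,0,0]},{"dp":[0,0,0],"angular":[0,0,0]},{"dp":[0,0,0],"angular":[0,0,0]}]'
python3 - <<'E'
from station import vision
import cv2,numpy as np
a=[vision.snapshot(n)["image"] for n in("top","side")]
cv2.imwrite("pics/a1.png",np.hstack([cv2.resize(a[0][180:330,360:560],(400,300)),cv2.resize(a[1][60:240,270:510],(400,300))]))
E
```

```text
t: 3.5
tcp_pos: [0.445, -0.2465, 0.2482]
tool_rot: [0.667, 0.745, 0.0, -0.0]
force: [0.0, -0.2, 0.3]
finger_gap: 1.0
gripper_force: 0.0
t: 4.0
tcp_pos: [0.4328, -0.2963, 0.2179]
tool_rot: [0.668, 0.745, 0.0, -0.001]
force: [-0.1, -0.0, 0.2]
finger_gap: 0.998
gripper_force: 0.0
```

View pics/a1.png

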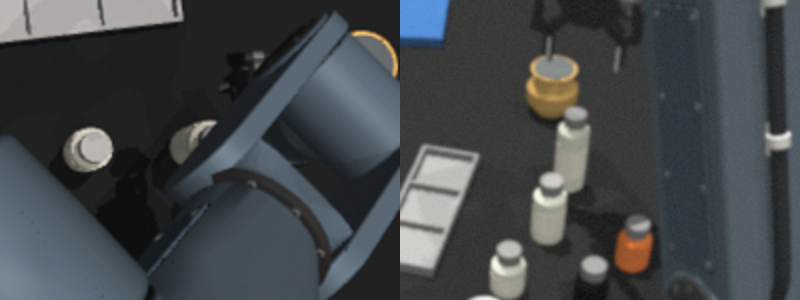

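The gripper (fingers at 548,45 and 618,55 in the right half) hangs above the tall bottle (572,150), which is consistent with the measured position. Next: descend and grip.

```bash
python3 -m crank '[{"dp":[0,0,-0.6],"angular":[0,0,0]},{"dp":[0,0,-0.6],"angular":[0,0,0]},{"dp":[0,0,-0.6],"angular":[0,0,0]},{"dp":[0,0,-0.6],"angular":[0,0,0]},{"dp":[0,0,-0.6],"angular":[0,0,0]},{"dp":[0,0,-0.6],"angular":[0,0,0]},{"dp":[0,0,-0.4],"angular":[0,0,0]},{"dp":[0,0,-0.4],"angular":[0,0,0]},{"dp":[0,0,0],"angular":[0,0,0]},{"dp":[0,0,0],"angular":[0,0,0]}]'
python3 -m crank '[{"dp":[0,0,0],"angular":[0,0,0]},{"dp":[0,0,0],"angular":[0,0,0]},{"dp":[0,0,0],"angular":[0,0,0]},{"dp":[0,0,0],"angular":[0,0,0]},{"dp":[0,0,0],"angular":[0,0,0]},{"dp":[0,0,0],"angular":[0,0,0]},{"dp":[0,0,0],"angular":[0,0,0]},{"dp":[0,0,0],"angular":[0,0,0]},{"dp":[0,0,0],"angular":[0,0,0]},{"dp":[0,0,0],"angular":[0,0,0]},{"dp":[0,0,0],"angular":[0,0,0]},{"dp":[0,0,0],"angular":[0,0,0]}]' 1 40
```

```text
t: 5.1
tcp_pos: [0.4332, -0.2981, 0.0866]
tool_rot: [0.668, 0.744, -0.0, 0.0]
force: [-0.1, -0.3, 0.3]
finger_gap: 0.997
gripper_force: 0.0
t: 6.3
tcp_pos: [0.4334, -0.2985, 0.0871]
tool_rot: [0.668, 0.744, -0.0, 0.001]
force: [0.4, 1.4, 6.7]
finger_gap: 0.527
gripper_force: 40.6
```

```bash
python3 -m crank '[{"dp":[0,0,0.3],"angular":[0,0,0]},{"dp":[0,0,0.5],"angular":[0,0,0]},{"dp":[0,0,0.7],"angular":[0,0,0]},{"dp":[0,0,0.7],"angular":[0,0,0]},{"dp":[0.6,0,0.5],"angular":[0,0,0]},{"dp":[0.6,0,0],"angular":[0,0,0]},{"dp":[0.6,0.5,0],"angular":[0,0,0]},{"dp":[0.6,0.5,0],"angular":[0,0,0]},{"dp":[0.6,0.5,0],"angular":[0,0,0]},{"dp":[0.6,0.5,0],"angular":[0,0,0]},{"dp":[0.6,0.5,0],"angular":[0,0,0]},{"dp":[0.6,0.5,0],"angular":[0,0,0]},{"dp":[0.6,0.5,0],"angular":[0,0,0]},{"dp":[0.4,0.5,0],"angular":[0,0,0]},{"dp":[0,0.4,0],"angular":[0,0,0]},{"dp":[0,0.3,0],"angular":[0,0,0]},{"dp":[0,0,0],"angular":[0,0,0]},{"dp":[0,0,0],"angular":[0,0,0]},{"dp":[0,0,0],"angular":[0,0,0]}]'
python3 - <<'E'
from station import vision
import cv2,numpy as np
a=[vision.snapshot(n)["image"] for n in("top","side")]
cv2.imwrite("pics/a2.png",np.hstack([cv2.resize(a[0][120:270,320:520],(400,300)),cv2.resize(a[1][50:230,170:410],(400,300))]))
E
```

```text
t: 8.2
tcp_pos: [0.6065, -0.1578, 0.1675]
tool_rot: [0.668, 0.744, -0.0, 0.0]
force: [-0.2, -0.1, -0.9]
finger_gap: 0.525
gripper_force: 41.1
```

View pics/a2.png

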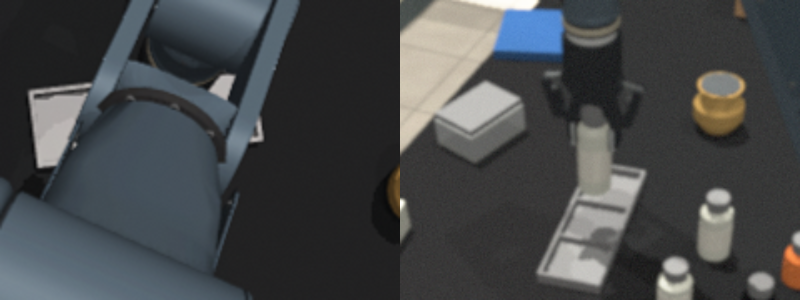

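The tall bottle is held upright over the middle bay (595,190 in the right half). The brass pot and the middle bottle are untouched. Next: lower it.

```bash
python3 -m crank '[{"dp":[0.05,0,-0.4],"angular":[0,0,0]},{"dp":[0,0,-0.6],"angular":[0,0,0]},{"dp":[0,0,-0.6],"angular":[0,0,0]},{"dp":[0,0,-0.4],"angular":[0,0,0]},{"dp":[0,0,-0.2],"angular":[0,0,0]},{"dp":[0,0,-0.15],"angular":[0,0,0]},{"dp":[0,0,0],"angular":[0,0,0]},{"dp":[0,0,0],"angular":[0,0,0]}]'
python3 -m crank '[{"dp":[0,0,-0.05],"angular":[0,0,0]},{"dp":[0,0,-0.05],"angular":[0,0,0]},{"dp":[0,0,0],"angular":[0,0,0]},{"dp":[0,0,0],"angular":[0,0,0]}]'
```

```text
t: 9.1
tcp_pos: [0.6089, -0.1573, 0.0973]
tool_rot: [0.668, 0.744, 0.0, 0.001]
force: [-0.2, 0.3, -1.4]
finger_gap: 0.529
gripper_force: 41.1
t: 9.5
tcp_pos: [0.6084, -0.157, 0.0939]
tool_rot: [0.668, 0.744, 0.0, 0.0]
force: [0.3, 1.1, -1.1]
finger_gap: 0.528
gripper_force: 41.1
```

```bash
python3 -m crank '[{"dp":[0,0,-0.04],"angular":[0,0,0]},{"dp":[0,0,-0.03],"angular":[0,0,0]},{"dp":[0,0,0],"angular":[0,0,0]}]'
python3 -m crank '[{"dp":[0,0,-0.03],"angular":[0,0,0]},{"dp":[0,0,0],"angular":[0,0,0]},{"dp":[0,0,0],"angular":[0,0,0]}]'
```

```text
t: 9.8
tcp_pos: [0.6086, -0.1571, 0.0922]
tool_rot: [0.668, 0.744, 0.0, 0.0]
force: [0.3, 1.1, 3.1]
finger_gap: 0.528
gripper_force: 41.3
t: 10.1
tcp_pos: [0.6086, -0.1572, 0.0921]
tool_rot: [0.668, 0.744, 0.0, 0.0]
force: [-1.6, -0.2, 6.9]
finger_gap: 0.524
gripper_force: 41.6
```

It has touched the bay floor, so I release, rise and go to the jar.

```bash
python3 -m crank '[{"dp":[0,0,0],"angular":[0,0,0]},{"dp":[0,0,0],"angular":[0,0,0]},{"dp":[0,0,0],"angular":[0,0,0]},{"dp":[0,0,0],"angular":[0,0,0]},{"dp":[0,0,0],"angular":[0,0,0]},{"dp":[0,0,0],"angular":[0,0,0]},{"dp":[0,0,0.4],"angular":[0,0,0]},{"dp":[0,0,0.8],"angular":[0,0,0]},{"dp":[0,0,1],"angular":[0,0,0]},{"dp":[0,0,1],"angular":[0,0,0]},{"dp":[0,0,1],"angular":[0,0,0]},{"dp":[0,0,0.4],"angular":[0,0,0]},{"dp":[0,0,0],"angular":[0,0,0]}]' 0 40
python3 -m crank '[{"dp":[-0.8,1,0],"angular":[0,0,0]},{"dp":[-0.8,1,0],"angular":[0,0,0]},{"dp":[-0.8,1,0],"angular":[0,0,0]},{"dp":[-0.8,1,0],"angular":[0,0,0]},{"dp":[-0.8,1,0],"angular":[0,0,0]},{"dp":[-0.8,1,0],"angular":[0,0,0]},{"dp":[-0.8,1,-0.5],"angular":[0,0,0]},{"dp":[0,0,-0.5],"angular":[0,0,0]},{"dp":[0,0,0],"angular":[0,0,0]},{"dp":[0,0,0],"angular":[0,0,0]}]'
python3 - <<'E'
from h import *
from station import vision
a=[vision.snapshot(n)["image"] for n in("top","side")]
cv2.imwrite("pics/a3.png",np.hstack([cv2.resize(a[0][120:270,320:520],(400,300)),cv2.resize(a[1][110:290,200:440],(400,300))]))
E
```

```text
t: 11.4
tcp_pos: [0.6095, -0.1575, 0.2315]
tool_rot: [0.668, 0.744, 0.001, 0.003]
force: [-0.5, 0.4, -0.1]
finger_gap: 0.996
gripper_force: 0.0
t: 12.4
tcp_pos: [0.4403, 0.0528, 0.1981]
tool_rot: [0.668, 0.744, -0.001, -0.001]
force: [0.1, -0.1, 0.1]
finger_gap: 0.999
gripper_force: 0.0
```

View pics/a3.png

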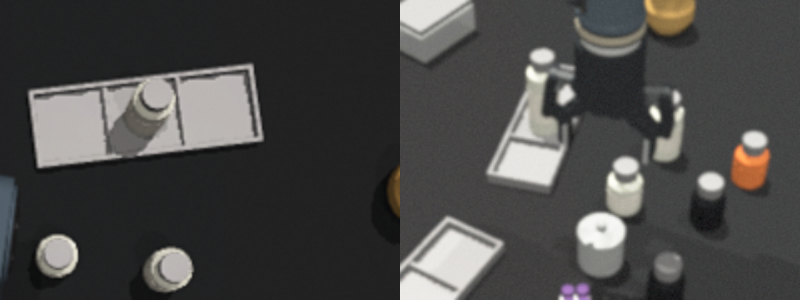

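The tall bottle stands in the middle bay (150,105) and the jar (600,245, right half) is below the gripper. Descend to the jar.

```bash
python3 -m crank '[{"dp":[0,0,-0.7],"angular":[0,0,0]},{"dp":[0,0,-0.7],"angular":[0,0,0]},{"dp":[0,0,-0.7],"angular":[0,0,0]},{"dp":[0,0,-0.6],"angular":[0,0,0]},{"dp":[0,0,-0.6],"angular":[0,0,0]},{"dp":[0,0,-0.6],"angular":[0,0,0]},{"dp":[0,0,-0.6],"angular":[0,0,0]},{"dp":[0,0,-0.5],"angular":[0,0,0]},{"dp":[0,0,-0.4],"angular":[0,0,0]},{"dp":[0,0,0],"angular":[0,0,0]},{"dp":[0,0,0],"angular":[0,0,0]}]'
python3 -m crank '[{"dp":[0,0,0],"angular":[0,0,0]},{"dp":[0,0,0],"angular":[0,0,0]},{"dp":[0,0,0],"angular":[0,0,0]},{"dp":[0,0,0],"angular":[0,0,0]},{"dp":[0,0,0],"angular":[0,0,0]},{"dp":[0,0,0],"angular":[0,0,0]},{"dp":[0,0,0],"angular":[0,0,0]},{"dp":[0,0,0],"angular":[0,0,0]},{"dp":[0,0,0],"angular":[0,0,0]},{"dp":[0,0,0],"angular":[0,0,0]}]' 1 50
python3 -m crank '[{"dp":[0,0,0.3],"angular":[0,0,0]},{"dp":[0,0,0.6],"angular":[0,0,0]},{"dp":[0,0,0.6],"angular":[0,0,0]},{"dp":[0,0,0.5],"angular":[0,0,0]},{"dp":[0,0,0],"angular":[0,0,0]},{"dp":[0,0,0],"angular":[0,0,0]}]'
```

```text
t: 13.6
tcp_pos: [0.4412, 0.0525, 0.0369]
tool_rot: [0.668, 0.744, 0.0, 0.0]
force: [0.9, -0.3, -0.1]
finger_gap: 0.995
gripper_force: 0.0
t: 14.6
tcp_pos: [0.4418, 0.0528, 0.0379]
tool_rot: [0.668, 0.744, 0.001, 0.002]
force: [1.8, -0.8, 5.8]
finger_gap: 0.678
gripper_force: 52.2
t: 15.2
tcp_pos: [0.4402, 0.053, 0.0971]
tool_rot: [0.668, 0.744, 0.0, 0.0]
force: [0.6, -0.3, -1.4]
finger_gap: 0.681
gripper_force: 53.9
```

```bash
python3 -m crank '[{"dp":[0.5,0,0],"angular":[0,0,0]},{"dp":[0.7,0,0],"angular":[0,0,0]},{"dp":[0.7,0,0],"angular":[0,0,0]},{"dp":[0.7,-0.4,0],"angular":[0,0,0]},{"dp":[0.7,-0.6,0],"angular":[0,0,0]},{"dp":[0.7,-0.6,0],"angular":[0,0,0]},{"dp":[0.7,-0.6,0],"angular":[0,0,0]},{"dp":[0.4,-0.6,0],"angular":[0,0,0]},{"dp":[0.2,-0.6,0],"angular":[0,0,0]},{"dp":[0,-0.5,0],"angular":[0,0,0]},{"dp":[0,-0.3,0],"angular":[0,0,0]},{"dp":[0,0,-0.5],"angular":[0,0,0]},{"dp":[0,0,-0.6],"angular":[0,0,0]},{"dp":[0,0,-0.4],"angular":[0,0,0]},{"dp":[0,0,-0.2],"angular":[0,0,0]},{"dp":[0,0,0],"angular":[0,0,0]},{"dp":[0,0,0],"angular":[0,0,0]},{"dp":[0,0,0],"angular":[0,0,0]}]'
python3 -m crank '[{"dp":[0,0,-0.05],"angular":[0,0,0]},{"dp":[0,0,-0.04],"angular":[0,0,0]},{"dp":[0,0,0],"angular":[0,0,0]},{"dp":[0,0,0],"angular":[0,0,0]}]'
```

```text
t: 17.0
tcp_pos: [0.5999, -0.073, 0.0465]
tool_rot: [0.668, 0.744, 0.0, 0.001]
force: [-0.6, -0.9, -1.4]
finger_gap: 0.679
gripper_force: 53.9
t: 17.4
tcp_pos: [0.5994, -0.0731, 0.0432]
tool_rot: [0.668, 0.744, 0.0, 0.0]
force: [0.1, 0.4, -1.3]
finger_gap: 0.675
gripper_force: 53.9
```

```bash
python3 -m crank '[{"dp":[0,0,-0.04],"angular":[0,0,0]},{"dp":[0,0,0],"angular":[0,0,0]},{"dp":[0,0,0],"angular":[0,0,0]}]'
python3 -m crank '[{"dp":[0,0,-0.03],"angular":[0,0,0]},{"dp":[0,0,0],"angular":[0,0,0]},{"dp":[0,0,0],"angular":[0,0,0]}]'
```

```text
t: 17.7
tcp_pos: [0.5995, -0.0731, 0.0429]
tool_rot: [0.668, 0.744, 0.0, 0.0]
force: [-1.8, 1.1, 5.9]
finger_gap: 0.681
gripper_force: 53.8
t: 18.0
tcp_pos: [0.5996, -0.0731, 0.0428]
tool_rot: [0.668, 0.744, 0.0, 0.0]
force: [-2.4, 1.5, 10.5]
finger_gap: 0.677
gripper_force: 53.7
```

```bash
python3 -m crank '[{"dp":[0,0,0],"angular":[0,0,0]},{"dp":[0,0,0],"angular":[0,0,0]},{"dp":[0,0,0],"angular":[0,0,0]},{"dp":[0,0,0],"angular":[0,0,0]},{"dp":[0,0,0],"angular":[0,0,0]},{"dp":[0,0,0],"angular":[0,0,0]},{"dp":[0,0,0.4],"angular":[0,0,0]},{"dp":[0,0,0.8],"angular":[0,0,0]},{"dp":[0,0,1],"angular":[0,0,0]},{"dp":[0,0,1],"angular":[0,0,0]},{"dp":[0,0,1],"angular":[0,0,0]},{"dp":[0,0,1],"angular":[0,0,0]},{"dp":[0,0,0],"angular":[0,0,0]}]' 0 40
python3 -m crank '[{"dp":[-0.6,0.9,0],"angular":[0,0,5.9]},{"dp":[-0.6,0.9,0],"angular":[0,0,5.9]},{"dp":[-0.6,0.9,0],"angular":[0,0,6]},{"dp":[-0.6,0.9,0],"angular":[0,0,0]},{"dp":[-0.6,0.9,0],"angular":[0,0,0]},{"dp":[-0.6,0.9,0],"angular":[0,0,0]},{"dp":[-0.6,0.9,0],"angular":[0,0,0]},{"dp":[-0.6,0.9,0],"angular":[0,0,0]},{"dp":[-0.6,0.9,0],"angular":[0,0,0]},{"dp":[-0.4,0.3,0],"angular":[0,0,0]},{"dp":[0,0,0],"angular":[0,0,0]},{"dp":[0,0,0],"angular":[0,0,0]}]'
python3 - <<'E'
from h import *
from station import vision
a=[vision.snapshot(n)["image"] for n in("top","side")]
cv2.imwrite("pics/a4.png",np.hstack([cv2.resize(a[0][120:270,320:520],(400,300)),cv2.resize(a[1][130:400,160:520],(400,300))]))
E
```

```text
t: 19.3
tcp_pos: [0.6023, -0.0738, 0.2026]
tool_rot: [0.668, 0.744, 0.002, 0.005]
force: [0.8, -0.0, 0.5]
finger_gap: 1.0
gripper_force: 0.0
t: 20.5
tcp_pos: [0.4259, 0.1786, 0.1971]
tool_rot: [0.545, 0.839, 0.0, 0.001]
force: [0.3, -0.8, 0.7]
finger_gap: 1.001
gripper_force: 0.0
```

View pics/a4.png

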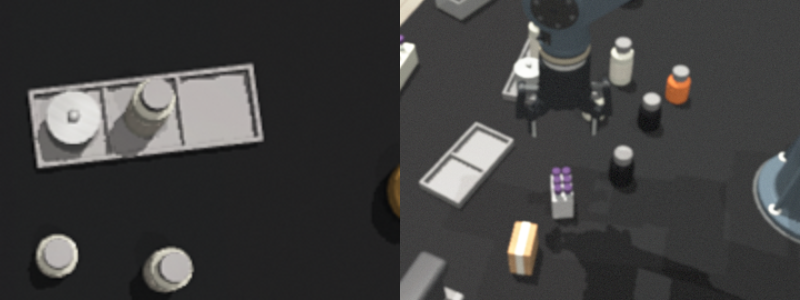

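The jar sits in the left bay (72,115) and the bottle in the middle. The rack (562,190, right half) is under the gripper. Grip the rack.

```bash
python3 -m crank '[{"dp":[0,0,-0.7],"angular":[0,0,0]},{"dp":[0,0,-0.7],"angular":[0,0,0]},{"dp":[0,0,-0.7],"angular":[0,0,0]},{"dp":[0,0,-0.6],"angular":[0,0,0]},{"dp":[0,0,-0.6],"angular":[0,0,0]},{"dp":[0,0,-0.6],"angular":[0,0,0]},{"dp":[0,0,-0.6],"angular":[0,0,0]},{"dp":[0,0,-0.5],"angular":[0,0,0]},{"dp":[0,0,-0.3],"angular":[0,0,0]},{"dp":[0,0,0],"angular":[0,0,0]},{"dp":[0,0,0],"angular":[0,0,0]}]'
python3 -m crank '[{"dp":[0,0,0],"angular":[0,0,0]},{"dp":[0,0,0],"angular":[0,0,0]},{"dp":[0,0,0],"angular":[0,0,0]},{"dp":[0,0,0],"angular":[0,0,0]},{"dp":[0,0,0],"angular":[0,0,0]},{"dp":[0,0,0],"angular":[0,0,0]},{"dp":[0,0,0],"angular":[0,0,0]},{"dp":[0,0,0],"angular":[0,0,0]},{"dp":[0,0,0],"angular":[0,0,0]},{"dp":[0,0,0],"angular":[0,0,0]},{"dp":[0,0,0],"angular":[0,0,0]},{"dp":[0,0,0],"angular":[0,0,0]}]' 1 50
python3 -m crank '[{"dp":[0,0,0.3],"angular":[0,0,0]},{"dp":[0,0,0.6],"angular":[0,0,0]},{"dp":[0,0,0.9],"angular":[0,0,0]},{"dp":[0,0,1],"angular":[0,0,0]},{"dp":[0,0,1],"angular":[0,0,0]},{"dp":[0,0,1],"angular":[0,0,0]},{"dp":[0,0,1],"angular":[0,0,0]},{"dp":[0,0,0.4],"angular":[0,0,0]},{"dp":[0,0,0],"angular":[0,0,0]},{"dp":[0,0,0],"angular":[0,0,0]}]'
```

```text
t: 21.7
tcp_pos: [0.426, 0.1786, 0.0381]
tool_rot: [0.545, 0.838, 0.0, 0.0]
force: [0.9, 0.6, 0.3]
finger_gap: 0.997
gripper_force: 0.0
t: 22.9
tcp_pos: [0.4263, 0.1792, 0.0387]
tool_rot: [0.545, 0.838, 0.001, 0.001]
force: [-0.0, 0.6, 5.3]
finger_gap: 0.412
gripper_force: 50.2
t: 23.9
tcp_pos: [0.4245, 0.1789, 0.2238]
tool_rot: [0.545, 0.839, -0.0, -0.0]
force: [0.1, 0.6, -1.7]
finger_gap: 0.415
gripper_force: 50.1
```

```bash
python3 -m crank '[{"dp":[0.4,-0.6,0],"angular":[0,0,-3]},{"dp":[0.4,-0.9,0],"angular":[0,0,-3]},{"dp":[0.4,-0.9,0],"angular":[0,0,-3]},{"dp":[0.4,-0.9,0],"angular":[0,0,-3]},{"dp":[0.4,-0.9,0],"angular":[0,0,-3]},{"dp":[0.4,-0.9,0],"angular":[0,0,-2.8]},{"dp":[0.4,-0.9,0],"angular":[0,0,0]},{"dp":[0.4,-0.9,0],"angular":[0,0,0]},{"dp":[0.4,-0.9,0],"angular":[0,0,0]},{"dp":[0.4,-0.9,0],"angular":[0,0,0]},{"dp":[0.4,-0.9,0],"angular":[0,0,0]},{"dp":[0.4,-0.9,0],"angular":[0,0,0]},{"dp":[0.4,-0.9,0],"angular":[0,0,0]},{"dp":[0.4,-0.9,0],"angular":[0,0,0]},{"dp":[0.4,-0.9,0],"angular":[0,0,0]},{"dp":[0.4,-0.9,0],"angular":[0,0,0]},{"dp":[0,0,0],"angular":[0,0,0]},{"dp":[0,0,0],"angular":[0,0,0]}]'
python3 -m crank '[{"dp":[0,0,-0.7],"angular":[0,0,0]},{"dp":[0,0,-0.8],"angular":[0,0,0]},{"dp":[0,0,-0.8],"angular":[0,0,0]},{"dp":[0,0,-0.8],"angular":[0,0,0]},{"dp":[0,0,-0.8],"angular":[0,0,0]},{"dp":[0,0,-0.6],"angular":[0,0,0]},{"dp":[0,0,0],"angular":[0,0,0]},{"dp":[0,0,0],"angular":[0,0,0]}]'
```

```text
t: 25.7
tcp_pos: [0.6162, -0.2438, 0.2215]
tool_rot: [0.669, 0.744, -0.0, -0.003]
force: [-1.0, 0.0, -1.1]
finger_gap: 0.418
gripper_force: 50.2
t: 26.5
tcp_pos: [0.6168, -0.2427, 0.0885]
tool_rot: [0.668, 0.744, -0.0, -0.001]
force: [-0.4, -0.9, -0.1]
finger_gap: 0.411
gripper_force: 50.2
```

Run:
```python
from h import *
from station import vision
a=[vision.snapshot(n)["image"] for n in("top","side")]
cv2.imwrite("pics/a5.png",np.hstack([cv2.resize(a[0][120:270,320:520],(400,300)),cv2.resize(a[1][80:260,190:430],(400,300))]))
```

```text
(no output)
```

View pics/a5.png

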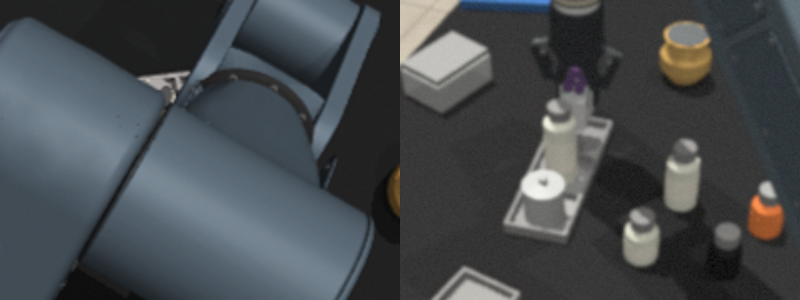

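The rack (575,105) is aligned over the free bay, with nothing in contact. Lower it.

```bash
python3 -m crank '[{"dp":[0,0,-0.4],"angular":[0,0,0]},{"dp":[0,0,-0.5],"angular":[0,0,0]},{"dp":[0,0,-0.3],"angular":[0,0,0]},{"dp":[0,0,-0.15],"angular":[0,0,0]},{"dp":[0,0,-0.05],"angular":[0,0,0]},{"dp":[0,0,0],"angular":[0,0,0]},{"dp":[0,0,0],"angular":[0,0,0]}]'
python3 -m crank '[{"dp":[0,0,-0.05],"angular":[0,0,0]},{"dp":[0,0,-0.03],"angular":[0,0,0]},{"dp":[0,0,0],"angular":[0,0,0]},{"dp":[0,0,0],"angular":[0,0,0]}]'
python3 -m crank '[{"dp":[0,0,-0.03],"angular":[0,0,0]},{"dp":[0,0,0],"angular":[0,0,0]},{"dp":[0,0,0],"angular":[0,0,0]}]'
```

```text
t: 27.3
tcp_pos: [0.6177, -0.2442, 0.0473]
tool_rot: [0.668, 0.744, 0.0, 0.0]
force: [-0.3, -0.6, -0.9]
finger_gap: 0.414
gripper_force: 50.2
t: 27.7
tcp_pos: [0.6174, -0.244, 0.0447]
tool_rot: [0.668, 0.744, 0.0, 0.0]
force: [-0.8, -0.5, -1.2]
finger_gap: 0.408
gripper_force: 50.2
t: 28.0
tcp_pos: [0.6175, -0.2441, 0.0438]
tool_rot: [0.668, 0.744, 0.0, 0.0]
force: [0.4, -0.1, -1.5]
finger_gap: 0.416
gripper_force: 50.2
```

```bash
python3 -m crank '[{"dp":[0,0,-0.04],"angular":[0,0,0]},{"dp":[0,0,0],"angular":[0,0,0]},{"dp":[0,0,0],"angular":[0,0,0]}]'
python3 -m crank '[{"dp":[0,0,-0.03],"angular":[0,0,0]},{"dp":[0,0,0],"angular":[0,0,0]},{"dp":[0,0,0],"angular":[0,0,0]}]'
```

```text
t: 28.3
tcp_pos: [0.6175, -0.2441, 0.0438]
tool_rot: [0.668, 0.744, -0.0, 0.0]
force: [-2.3, 0.2, 5.0]
finger_gap: 0.412
gripper_force: 51.0
t: 28.6
tcp_pos: [0.6176, -0.2441, 0.0438]
tool_rot: [0.668, 0.744, -0.0, 0.0]
force: [-2.3, 1.7, 9.4]
finger_gap: 0.416
gripper_force: 51.6
```

```bash
python3 -m crank '[{"dp":[0,0,0],"angular":[0,0,0]},{"dp":[0,0,0],"angular":[0,0,0]},{"dp":[0,0,0],"angular":[0,0,0]},{"dp":[0,0,0],"angular":[0,0,0]},{"dp":[0,0,0],"angular":[0,0,0]},{"dp":[0,0,0],"angular":[0,0,0]},{"dp":[0,0,0],"angular":[0,0,0]},{"dp":[0,0,0.4],"angular":[0,0,0]},{"dp":[0,0,0.8],"angular":[0,0,0]},{"dp":[0,0,1],"angular":[0,0,0]},{"dp":[0,0,1],"angular":[0,0,0]},{"dp":[0,0,1],"angular":[0,0,0]},{"dp":[0,0,1],"angular":[0,0,0]},{"dp":[0,0,0.8],"angular":[0,0,0]},{"dp":[0,0,0],"angular":[0,0,0]}]' 0 40
python3 -m crank '[{"dp":[-0.6,0.6,0],"angular":[0,0,-4]},{"dp":[-0.6,0.7,0],"angular":[0,0,-4]},{"dp":[-0.6,0.7,0],"angular":[0,0,-4]},{"dp":[-0.6,0.7,0],"angular":[0,0,-4]},{"dp":[-0.6,0.6,0],"angular":[0,0,0]},{"dp":[-0.6,0.6,0],"angular":[0,0,0]},{"dp":[-0.6,0.6,0],"angular":[0,0,0]},{"dp":[-0.6,0.6,0],"angular":[0,0,0]},{"dp":[-0.6,0.6,0],"angular":[0,0,0]},{"dp":[-0.3,0.6,0],"angular":[0,0,0]},{"dp":[0,0,-0.7],"angular":[0,0,0]},{"dp":[0,0,0],"angular":[0,0,0]},{"dp":[0,0,0],"angular":[0,0,0]}]'
```

```text
t: 30.1
tcp_pos: [0.6197, -0.2453, 0.2272]
tool_rot: [0.668, 0.744, 0.001, 0.005]
force: [0.2, -0.6, 1.1]
finger_gap: 0.999
gripper_force: 0.0
t: 31.4
tcp_pos: [0.4462, -0.055, 0.2004]
tool_rot: [0.765, 0.644, -0.0, -0.001]
force: [-0.3, -0.1, 0.3]
finger_gap: 1.006
gripper_force: 0.0
```

Run:
```python
from h import *
from station import vision
a=[vision.snapshot(n)["image"] for n in("top","side")]
cv2.imwrite("pics/a6.png",np.hstack([cv2.resize(a[0][120:270,320:520],(400,300)),cv2.resize(a[1][80:320,190:510],(400,300))]))
```

```text
(no output)
```

View pics/a6.png

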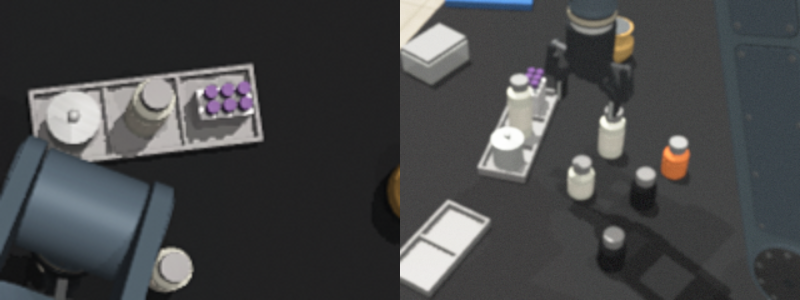

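The three-bay tray is complete: rack at (228,100), bottle upright in the middle, jar at (72,115). The gripper is over the short white bottle (581,180, right half). Grip it.

```bash
python3 -m crank '[{"dp":[0,0,-0.7],"angular":[0,0,0]},{"dp":[0,0,-0.7],"angular":[0,0,0]},{"dp":[0,0,-0.7],"angular":[0,0,0]},{"dp":[0,0,-0.7],"angular":[0,0,0]},{"dp":[0,0,-0.6],"angular":[0,0,0]},{"dp":[0,0,-0.6],"angular":[0,0,0]},{"dp":[0,0,-0.6],"angular":[0,0,0]},{"dp":[0,0,-0.5],"angular":[0,0,0]},{"dp":[0,0,-0.4],"angular":[0,0,0]},{"dp":[0,0,0],"angular":[0,0,0]},{"dp":[0,0,0],"angular":[0,0,0]}]'
python3 -m crank '[{"dp":[0,0,0],"angular":[0,0,0]},{"dp":[0,0,0],"angular":[0,0,0]},{"dp":[0,0,0],"angular":[0,0,0]},{"dp":[0,0,0],"angular":[0,0,0]},{"dp":[0,0,0],"angular":[0,0,0]},{"dp":[0,0,0],"angular":[0,0,0]},{"dp":[0,0,0],"angular":[0,0,0]},{"dp":[0,0,0],"angular":[0,0,0]},{"dp":[0,0,0],"angular":[0,0,0]},{"dp":[0,0,0],"angular":[0,0,0]},{"dp":[0,0,0],"angular":[0,0,0]},{"dp":[0,0,0],"angular":[0,0,0]}]' 1 40
python3 -m crank '[{"dp":[0,0,0.3],"angular":[0,0,0]},{"dp":[0,0,0.6],"angular":[0,0,0]},{"dp":[0,0,0.9],"angular":[0,0,0]},{"dp":[0,0,1],"angular":[0,0,0]},{"dp":[0,0,0.5],"angular":[0,0,0]},{"dp":[0,0,0],"angular":[0,0,0]},{"dp":[0,0,0],"angular":[0,0,0]}]'
```

```text
t: 32.6
tcp_pos: [0.447, -0.0555, 0.0358]
tool_rot: [0.765, 0.644, 0.0, 0.0]
force: [-0.0, -0.3, 0.6]
finger_gap: 1.0
gripper_force: 0.0
t: 33.8
tcp_pos: [0.4472, -0.0553, 0.0365]
tool_rot: [0.765, 0.644, 0.001, 0.001]
force: [0.2, 0.3, 4.9]
finger_gap: 0.523
gripper_force: 40.3
t: 34.5
tcp_pos: [0.4461, -0.0549, 0.1348]
tool_rot: [0.765, 0.644, 0.0, 0.0]
force: [0.2, 0.2, -0.8]
finger_gap: 0.519
gripper_force: 41.4
```

```bash
python3 -m crank '[{"dp":[0,0.6,0],"angular":[0,0,0]},{"dp":[0.3,0.8,0],"angular":[0,0,0]},{"dp":[0.6,0.8,0],"angular":[0,0,0]},{"dp":[0.8,0.8,0],"angular":[0,0,0]},{"dp":[0.8,0.8,0],"angular":[0,0,0]},{"dp":[0.8,0.8,0],"angular":[0,0,0]},{"dp":[0.8,0.7,0],"angular":[0,0,0]},{"dp":[0.8,0.6,0],"angular":[0,0,0]},{"dp":[0.8,0,0],"angular":[0,0,0]},{"dp":[0,0,-0.6],"angular":[0,0,0]},{"dp":[0,0,-0.7],"angular":[0,0,0]},{"dp":[0,0,-0.7],"angular":[0,0,0]},{"dp":[0,0,-0.5],"angular":[0,0,0]},{"dp":[0,0,-0.3],"angular":[0,0,0]},{"dp":[0,0,-0.1],"angular":[0,0,0]},{"dp":[0,0,0],"angular":[0,0,0]},{"dp":[0,0,0],"angular":[0,0,0]},{"dp":[0,0,0],"angular":[0,0,0]}]'
python3 -m crank '[{"dp":[0,0,-0.05],"angular":[0,0,0]},{"dp":[0,0,-0.03],"angular":[0,0,0]},{"dp":[0,0,0],"angular":[0,0,0]},{"dp":[0,0,0],"angular":[0,0,0]}]'
```

```text
t: 36.3
tcp_pos: [0.6181, 0.122, 0.0486]
tool_rot: [0.765, 0.644, 0.001, 0.001]
force: [-0.4, 0.6, -1.4]
finger_gap: 0.524
gripper_force: 41.4
t: 36.7
tcp_pos: [0.6174, 0.122, 0.0453]
tool_rot: [0.765, 0.644, 0.0, -0.0]
force: [-0.4, 0.1, -1.2]
finger_gap: 0.524
gripper_force: 41.4
```

```bash
python3 -m crank '[{"dp":[0,0,-0.06],"angular":[0,0,0]},{"dp":[0,0,-0.05],"angular":[0,0,0]},{"dp":[0,0,0],"angular":[0,0,0]},{"dp":[0,0,0],"angular":[0,0,0]}]'
python3 -m crank '[{"dp":[0,0,-0.03],"angular":[0,0,0]},{"dp":[0,0,0],"angular":[0,0,0]},{"dp":[0,0,0],"angular":[0,0,0]}]'
```

```text
t: 37.1
tcp_pos: [0.6173, 0.1219, 0.0418]
tool_rot: [0.765, 0.644, -0.0, -0.0]
force: [0.5, -0.0, -0.8]
finger_gap: 0.518
gripper_force: 41.4
t: 37.4
tcp_pos: [0.6174, 0.122, 0.0416]
tool_rot: [0.765, 0.644, 0.0, 0.0]
force: [-2.6, 0.4, 4.7]
finger_gap: 0.526
gripper_force: 41.9
```

```bash
python3 -m crank '[{"dp":[0,0,0],"angular":[0,0,0]},{"dp":[0,0,0],"angular":[0,0,0]},{"dp":[0,0,0],"angular":[0,0,0]},{"dp":[0,0,0],"angular":[0,0,0]},{"dp":[0,0,0],"angular":[0,0,0]},{"dp":[0,0,0],"angular":[0,0,0]},{"dp":[0,0,0],"angular":[0,0,0]},{"dp":[0,0,0.4],"angular":[0,0,0]},{"dp":[0,0,0.8],"angular":[0,0,0]},{"dp":[0,0,1],"angular":[0,0,0]},{"dp":[0,0,1],"angular":[0,0,0]},{"dp":[0,0,1],"angular":[0,0,0]},{"dp":[0,0,1],"angular":[0,0,0]},{"dp":[0,0,0],"angular":[0,0,0]}]' 0 40
python3 -m crank '[{"dp":[-0.6,0.6,0],"angular":[0,0,5.4]},{"dp":[-0.6,0.7,0],"angular":[0,0,5.4]},{"dp":[-0.6,0.7,0],"angular":[0,0,5.4]},{"dp":[-0.6,0.7,0],"angular":[0,0,5.4]},{"dp":[-0.6,0.6,0],"angular":[0,0,0]},{"dp":[-0.6,0.6,0],"angular":[0,0,0]},{"dp":[-0.6,0.6,0],"angular":[0,0,0]},{"dp":[-0.6,0.6,0],"angular":[0,0,0]},{"dp":[-0.6,0.6,0],"angular":[0,0,0]},{"dp":[-0.3,0.5,0],"angular":[0,0,0]},{"dp":[0,0,0],"angular":[0,0,0]},{"dp":[0,0,0],"angular":[0,0,0]}]'
```

```text
t: 38.8
tcp_pos: [0.6205, 0.1222, 0.203]
tool_rot: [0.765, 0.644, 0.004, 0.004]
force: [1.2, 0.7, 0.4]
finger_gap: 0.997
gripper_force: 0.0
t: 40.0
tcp_pos: [0.4463, 0.3079, 0.1969]
tool_rot: [0.631, 0.776, -0.0, 0.0]
force: [-0.3, -0.5, 0.2]
finger_gap: 1.003
gripper_force: 0.0
```

Run:
```python
from h import *
from station import vision
a=[vision.snapshot(n)["image"] for n in("top","side")]
cv2.imwrite("pics/a7.png",np.hstack([cv2.resize(a[0][130:280,150:350],(400,300)),cv2.resize(a[1][190:430,150:470],(400,300))]))
```

```text
(no output)
```

View pics/a7.png

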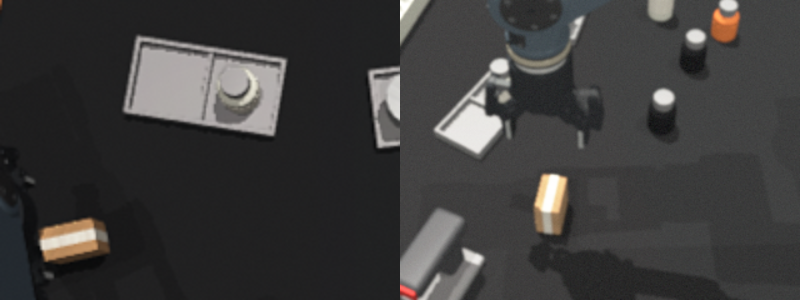

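The short bottle stands in the right bay of tray_two (237,88). The carton (75,240) is between the fingers and the scanner is well clear. Grip the carton.

```bash
python3 -m crank '[{"dp":[0,0,-0.7],"angular":[0,0,0]},{"dp":[0,0,-0.7],"angular":[0,0,0]},{"dp":[0,0,-0.7],"angular":[0,0,0]},{"dp":[0,0,-0.6],"angular":[0,0,0]},{"dp":[0,0,-0.6],"angular":[0,0,0]},{"dp":[0,0,-0.6],"angular":[0,0,0]},{"dp":[0,0,-0.6],"angular":[0,0,0]},{"dp":[0,0,-0.5],"angular":[0,0,0]},{"dp":[0,0,-0.3],"angular":[0,0,0]},{"dp":[0,0,0],"angular":[0,0,0]},{"dp":[0,0,0],"angular":[0,0,0]}]'
python3 -m crank '[{"dp":[0,0,0],"angular":[0,0,0]},{"dp":[0,0,0],"angular":[0,0,0]},{"dp":[0,0,0],"angular":[0,0,0]},{"dp":[0,0,0],"angular":[0,0,0]},{"dp":[0,0,0],"angular":[0,0,0]},{"dp":[0,0,0],"angular":[0,0,0]},{"dp":[0,0,0],"angular":[0,0,0]},{"dp":[0,0,0],"angular":[0,0,0]},{"dp":[0,0,0],"angular":[0,0,0]},{"dp":[0,0,0],"angular":[0,0,0]},{"dp":[0,0,0],"angular":[0,0,0]},{"dp":[0,0,0],"angular":[0,0,0]}]' 1 40
python3 -m crank '[{"dp":[0,0,0.3],"angular":[0,0,0]},{"dp":[0,0,0.6],"angular":[0,0,0]},{"dp":[0,0,0.9],"angular":[0,0,0]},{"dp":[0,0,1],"angular":[0,0,0]},{"dp":[0,0,0.5],"angular":[0,0,0]},{"dp":[0,0,0],"angular":[0,0,0]},{"dp":[0,0,0],"angular":[0,0,0]}]'
```

```text
t: 41.2
tcp_pos: [0.4469, 0.3077, 0.0382]
tool_rot: [0.631, 0.776, 0.0, 0.0]
force: [-0.8, -0.1, 1.3]
finger_gap: 1.002
gripper_force: 0.0
t: 42.4
tcp_pos: [0.4467, 0.3081, 0.0386]
tool_rot: [0.631, 0.776, 0.0, 0.0]
force: [-0.9, 0.7, 6.0]
finger_gap: 0.412
gripper_force: 40.7
t: 43.1
tcp_pos: [0.446, 0.3078, 0.1369]
tool_rot: [0.631, 0.776, -0.0, -0.0]
force: [-1.1, 0.2, -0.6]
finger_gap: 0.416
gripper_force: 40.0
```

```bash
python3 -m crank '[{"dp":[0.4,-0.3,0],"angular":[0,0,-3.6]},{"dp":[0.6,-0.4,0],"angular":[0,0,-3.6]},{"dp":[0.7,-0.4,0],"angular":[0,0,-3.6]},{"dp":[0.7,-0.4,0],"angular":[0,0,-3.6]},{"dp":[0.7,-0.4,0],"angular":[0,0,-3.6]},{"dp":[0.7,-0.4,0],"angular":[0,0,-3.6]},{"dp":[0.7,-0.4,0],"angular":[0,0,0]},{"dp":[0.7,-0.4,0],"angular":[0,0,0]},{"dp":[0.6,-0.3,0],"angular":[0,0,0]},{"dp":[0.4,0,0],"angular":[0,0,0]},{"dp":[0,0,-0.6],"angular":[0,0,0]},{"dp":[0,0,-0.7],"angular":[0,0,0]},{"dp":[0,0,-0.7],"angular":[0,0,0]},{"dp":[0,0,-0.5],"angular":[0,0,0]},{"dp":[0,0,-0.3],"angular":[0,0,0]},{"dp":[0,0,-0.1],"angular":[0,0,0]},{"dp":[0,0,0],"angular":[0,0,0]},{"dp":[0,0,0],"angular":[0,0,0]},{"dp":[0,0,0],"angular":[0,0,0]}]'
python3 -m crank '[{"dp":[0,0,-0.05],"angular":[0,0,0]},{"dp":[0,0,-0.03],"angular":[0,0,0]},{"dp":[0,0,0],"angular":[0,0,0]},{"dp":[0,0,0],"angular":[0,0,0]}]'
```

```text
t: 45.0
tcp_pos: [0.6331, 0.2061, 0.0512]
tool_rot: [0.765, 0.644, 0.001, 0.001]
force: [-0.3, -0.3, -1.2]
finger_gap: 0.415
gripper_force: 40.1
t: 45.4
tcp_pos: [0.6324, 0.206, 0.0477]
tool_rot: [0.765, 0.644, 0.0, 0.0]
force: [0.4, -1.1, -1.3]
finger_gap: 0.416
gripper_force: 40.1
```

```bash
python3 -m crank '[{"dp":[0,0,-0.06],"angular":[0,0,0]},{"dp":[0,0,-0.05],"angular":[0,0,0]},{"dp":[0,0,0],"angular":[0,0,0]},{"dp":[0,0,0],"angular":[0,0,0]}]'
python3 -m crank '[{"dp":[0,0,-0.03],"angular":[0,0,0]},{"dp":[0,0,0],"angular":[0,0,0]},{"dp":[0,0,0],"angular":[0,0,0]}]'
```

```text
t: 45.8
tcp_pos: [0.6323, 0.206, 0.0441]
tool_rot: [0.765, 0.644, -0.0, -0.0]
force: [0.4, 0.4, -1.0]
finger_gap: 0.419
gripper_force: 40.1
t: 46.1
tcp_pos: [0.6325, 0.206, 0.0437]
tool_rot: [0.765, 0.644, 0.0, 0.0]
force: [-0.8, 1.3, 0.9]
finger_gap: 0.417
gripper_force: 40.1
```

```bash
python3 -m crank '[{"dp":[0,0,-0.03],"angular":[0,0,0]},{"dp":[0,0,0],"angular":[0,0,0]},{"dp":[0,0,0],"angular":[0,0,0]}]'
python3 -m crank '[{"dp":[0,0,0],"angular":[0,0,0]},{"dp":[0,0,0],"angular":[0,0,0]},{"dp":[0,0,0],"angular":[0,0,0]},{"dp":[0,0,0],"angular":[0,0,0]},{"dp":[0,0,0],"angular":[0,0,0]},{"dp":[0,0,0],"angular":[0,0,0]},{"dp":[0,0,0],"angular":[0,0,0]},{"dp":[0,0,0.4],"angular":[0,0,0]},{"dp":[0,0,0.8],"angular":[0,0,0]},{"dp":[0,0,1],"angular":[0,0,0]},{"dp":[0,0,1],"angular":[0,0,0]},{"dp":[0,0,1],"angular":[0,0,0]},{"dp":[0,0,1],"angular":[0,0,0]},{"dp":[0,0,0],"angular":[0,0,0]}]' 0 40
python3 -m crank '[{"dp":[-0.8,0.8,0.5],"angular":[0,0,0]},{"dp":[-0.8,0.8,0.5],"angular":[0,0,0]},{"dp":[-0.8,0.8,0.5],"angular":[0,0,0]},{"dp":[-0.8,0.8,0],"angular":[0,0,0]},{"dp":[-0.8,0.8,0],"angular":[0,0,0]},{"dp":[-0.8,0.8,0],"angular":[0,0,0]},{"dp":[-0.8,0.8,0],"angular":[0,0,0]},{"dp":[-0.8,0.8,0],"angular":[0,0,0]},{"dp":[0,0,0],"angular":[0,0,0]},{"dp":[0,0,0],"angular":[0,0,0]},{"dp":[0,0,0],"angular":[0,0,0]}]'
python3 - <<'E'
from h import *
from station import vision
d=vision.snapshot("top");b=vision.snapshot("side")["image"]
cv2.imwrite("pics/a8.png",np.hstack([cv2.resize(d["image"][130:310,60:570],(800,282))[:, :],]))
cv2.imwrite("pics/a8.png",np.vstack([cv2.resize(d["image"][130:310,60:570],(800,282)),cv2.resize(b[80:330,80:480],(480,300))[:, :].copy() if 0 else cv2.copyMakeBorder(cv2.resize(b[80:330,80:480],(480,300)),0,0,0,320,0)]))
E
```

```text
t: 46.4
tcp_pos: [0.6325, 0.206, 0.0436]
tool_rot: [0.765, 0.644, 0.0, 0.0]
force: [-1.4, -1.1, 4.8]
finger_gap: 0.415
gripper_force: 40.8
t: 47.8
tcp_pos: [0.6355, 0.2066, 0.2049]
tool_rot: [0.765, 0.644, 0.005, 0.003]
force: [0.7, -0.4, 0.1]
finger_gap: 0.996
gripper_force: 0.0
t: 48.9
tcp_pos: [0.4409, 0.3974, 0.2434]
tool_rot: [0.765, 0.644, -0.0, 0.0]
force: [-0.5, -0.6, 0.1]
finger_gap: 0.999
gripper_force: 0.0
```

View pics/a8.png

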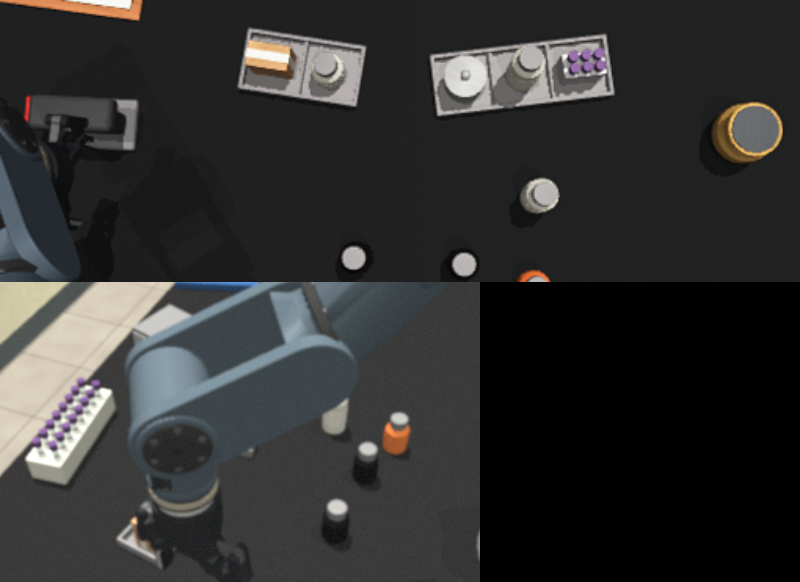

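The view shows the carton (268,57) and short bottle (326,70) in tray_two, and jar, tall bottle and rack in tray_three. The middle bottle, pot and scanner are in place. Next is a quick height and position check from the depth image.

Run:
```python
from h import *
from station import vision
d=vision.snapshot("top");P=cloud(d);H=P[...,2]
for n,c in dict(tall=(.6085,-.158),jar=(.5995,-.0735),rack=(.6175,-.2435),short=(.617,.122),carton=(.632,.206),mid=(.428,-.176),pot=(.513,-.473)).items():
    m=(np.hypot(P[...,0]-c[0],P[...,1]-c[1])<.045)&(H>.03);z=np.percentile(H[m],90);Q=P[m&(H>z-.008)]
    r=cv2.minAreaRect(Q[:,:2].astype(np.float32)*1000)
    print(n,round(z,3),Q[:,2].std().round(4),np.round(r[0],1),np.round(r[1],1),round(r[2],1))
```

```text
tall 0.136 0.0025 [ 604.9 -158.9] [30.9 31.9] 10.4
jar 0.069 0.0035 [595.2 -74.6] [55.4 57.1] 88.6
rack 0.082 0.0026 [ 612.1 -244. ] [31.1 50.2] 5.5
short 0.08 0.0024 [612.5 121.7] [31.2 31.3] 75.8
carton 0.07 0.0024 [628.  203.7] [62.1 36.6] 79.7
mid 0.103 0.0023 [ 426.  -177.5] [31.6 30.1] 44.5
pot 0.083 0.0023 [ 512.6 -473.9] [72.9 72.9] 11.4
```

```bash
python3 -c "
from station import order;print(order.sign_off())"
```

```text
the job is handed in; nothing more can be done
None
```

I handed the job in at about 49 s: all five items stand upright in their bays (tall bottle in the middle), and the middle bottle, brass pot and scanner were left where they stood.

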